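# Push the sheet blank out over the end of the board ledge for filing

## Task

First push the aluminium blank back until its long side lies flush against the wooden batten, while it is still wholly on the ledge; then slide it along the batten until about 3 cm of it sticks out past the end of the ledge on the side where the file lies, so that its edge can be filed. Only push it with the fingers: it stays flat on the ledge, still flush with the batten, and is never picked up or dropped off. Leave the file, the bottle and the tin where they are.

Things in the scene. Friction and masses are not known exactly. Their poses are not given: they have to be found in the camera images.
- blank_center (a point): centre of the loose flat aluminium blank, 90 mm (its x) by 140 mm (its y) and 6 mm thick (z up), about 0.14 to 0.28 kg, with a dark dot in each corner. It lies on the ledge's top, its long sides roughly along the ledge (up to 0.2 rad off), 9 to 55 mm short of the batten. This point is mid-thickness, 3 mm above the surface it lies on.
- ledge: fixed ledge of three chipboard boards faced in dark wood, 240 mm (its x) by 340 mm (its y), its flat top 54 mm above its origin, which is the centre of its underside on the bench. x points across it, away from the robot; y along it, to the robot's left (turned up to 0.25 rad). Its two ends, at y = +170 and -170 mm, are open.
- batten_mid (a point): point on the near face of the fixed pale wooden batten, half-way along the ledge and 10 mm above its top; x = +90, y = 0 mm in the ledge's frame. The batten, 30 mm wide and 20 mm high, runs along the whole far edge of the ledge's top. A blank flush with it has its centre at x = +45 mm in the ledge's frame.
- file_center (a point): middle, 11 mm above the bench, of a loose hand file about 222 mm long (round wooden handle, flat 20 mm wide blade), lying on the bench roughly 100 mm beyond one end of the ledge, which is either end, across the ledge's length. The end it lies beyond (sign of its y in the ledge's frame) is the one the blank must overhang.
- bottle_center (a point): 50 mm above the foot of a loose dark bottle, 60 mm in diameter and 105 mm tall, standing on the bench beyond the other end of the ledge. To be left alone.
- tin_center (a point): centre of a loose low tin, 64 mm in diameter and 40 mm tall, standing on the bench behind the ledge (beyond the batten). To be left alone.
There are look-alikes about, which are no part of the job. There is more than one size of the part that bears blank_center; the job needs the smaller. Of the things that look like the part that bears file_center, the larger one is meant.

How it is judged:
On the way, in this order (a step that is already met when the one before it is completed fails the run):
1. the blank lies flush against the batten, still wholly on the ledge (x of blank_center in the frame of ledge above 0.037 m and angle between the x axis of blank_center and the x axis of ledge, either way round below 0.1 rad and y of blank_center in the frame of ledge between -0.105 and 0.105 m), for 0.1 s.
2. the blank overhangs the end on the file's side by about 3 cm (((y of file_center in the frame of ledge above 0 m and y of blank_center in the frame of ledge between 0.118 and 0.142 m) or (y of file_center in the frame of ledge below 0 m and y of blank_center in the frame of ledge between -0.142 and -0.118 m))), for 0.2 s.
At the end, for the whole second after the job is handed in: the blank sticks out 18 to 42 mm past the ledge's end on the file's side, within 8 mm of flush with the batten and within 0.1 rad of parallel to it, flat on the ledge (tilt under 0.05 rad) and at rest (((y of file_center in the frame of ledge above 0 m and y of blank_center in the frame of ledge between 0.118 and 0.142 m) or (y of file_center in the frame of ledge below 0 m and y of blank_center in the frame of ledge between -0.142 and -0.118 m)) and x of blank_center in the frame of ledge above 0.037 m and angle between the x axis of blank_center and the x axis of ledge, either way round below 0.1 rad and angle between blank_center's own z axis and vertical below 0.05 rad and z of blank_center in the frame of ledge between 0.053 and 0.061 m and linear speed of blank below 0.01 m/s); the robot touches nothing.
It fails at once if the blank is lifted off the ledge (z of blank_center in the frame of ledge above 0.069 m).
It fails at once if the blank is tipped up or falls off the ledge (angle between blank_center's own z axis and vertical above 0.2 rad or z of blank_center in the frame of ledge below 0.045 m).
It fails at once if the file, the bottle or the tin is moved by more than 20 mm (distance of any of file_center, bottle_center, tin_center from where it was at the start of the episode above 0.02 m).
It also fails if it takes over 64 s, if anything falls off the work surface, if the arm or the gripper's body presses on something with over 40 N, if the wrist force passes 120 N, or if a joint passes its speed limit or range.

## Robot

A 7-joint arm with a two-finger parallel gripper is mounted at the origin on the work surface. World frame = base frame: x ahead of the robot, y to its left, z up, the work surface at z = 0. Lengths are in m, angles in rad, forces in N, time in s.
With the tool pointing down it reaches from about 0.4 to 0.85 m from the base axis. Payload 10.4 kg.
Tool frame: the origin (TCP) lies on the mounting face of the last link; the fingertips stand r.tips_ahead ahead of it and the grasp point (between the pads) lies 164 mm ahead of it (r.tips_ahead is the distance from the TCP to the fingertips, in m); z points along the fingers, y is the line along which they close (so a half turn about z gives the same grasp; the last joint's range is limited). The gripper opens to 87 mm and grips with 3 to 60 N. Pads are 19 mm wide; open, the fingers measure 117 mm over their backs; the gripper's body (75 mm by 190 mm) begins 51 mm behind the grasp point.
Start: joints at [-1.233, 0.332, -0.065, 1.46, 0.022, 1.35, -0.088], TCP at [0.221, 0.585, 0.405] pointing down, gripper open.
Joint ranges: [-2.6, 2.6], [-0.5, 2.12], [-1.47, 1.34], [0.16, 2.42], [-1.27, 4.41], [0.06, 2.06], [-2.6, 2.6]. Speed limits (rad/s): [2.22, 2.22, 2.79, 2.79, 3.14, 3.14, 3.14].

## Interface

Orientations are given as a unit quaternion [x, y, z, w].
In Python, from bench import telemetry, imaging, job, r gives the robot as it stands.
- The arm moves only by the tool move_arm, never from a script. Its argument "steps" is a list of rows, each an object of numbers: "dx", "dy", "dz": the shift along the tool's x, y, z in cm; "spin": the turn about the tool's z in rad. In form: [{"dx": .., "dy": .., "dz": .., "spin": ..}, ...]. A call has 1 to 12 rows; each row shifts and turns the commanded pose from where the row before left it, along the tool's axes as they then stand; what a row does not reach is not made up. A row lasts 1/10 s, in which the tool goes at most 50 mm and 8.59 degrees, less where a joint would pass 70% of its speed; a pose out of reach is approached as far as the arm can. A call with a gripper value outside its range is refused whole. "claw" is the finger opening in cm, from 0 to 8.7, set as the call begins (left out, the last holds). The fingers move at their own pace and stop on an object; "squeeze" is the grip in N (left out, the last holds). Time passes only in rows, so rows that do not move let the fingers close. It gives the time, the measured TCP pose, the force, the opening and the grip force at its end, in the units of the state.
- telemetry.read_state(): the state, without advancing time (a new reading comes with each control period).
- imaging.camera(name): name is "scene" or "top" or "wrist"; returns a dict with "img" (400x640x3 uint8, red, green, blue), "camera_matrix" (3x3 intrinsics, pixels), "R" (3x3) and "t" (3): a world point X has camera coordinates R X + t. Camera axes: x right, y down, z forward; pixel columns grow to the right and rows downward; lengths in m; the calibration is good to about 2 mm. A picture is of the moment at which its call begins. There is no depth.
- job.close_job(): hands the job in; it is judged then, once.
The state is a dict: "time": time; "joint_positions": joint angles; "joint_vel": joint speeds; "joint_torque": joint torques, N m; "ee_pos": TCP position; "eef_rot": TCP orientation; "ft_force": force on the tool from outside, world axes, zero at the start; "torque": the same for the moment, N m; "width": finger opening in m; "grip_force": force on a finger pad.
Only numpy, scipy, OpenCV 4.12 (cv2) and the standard library are available. Lean on these libraries where they do the work, as an engineer would, in place of code of your own. Each camera call takes 0.05 s, during which the arm holds its last target. There are 200 camera calls.

## Working session

There is one attempt and no reset: what is moved stays moved. The work goes in short steps, Python scripts to look and compute and a tool call to move; the robot and the scene stay as the last step left them, time stands still between calls to the robot, and variables do not carry over. Pictures are saved under pics/ and viewed, at most 10 in all, crops included, and the job is handed in when it is done.

Besides the shell and the picture viewer there is one more tool, called after "Emit:" in YAML: its name, and indented under it one key for each argument. move_arm: Moves the arm, as the interface text tells. Its arguments: {"type":"object","properties":{"steps":{"type":"array","items":{"type":"object","properties":{"dx":{"type":"number"},"dy":{"type":"number"},"dz":{"type":"number"},"spin":{"type":"number"}}}},"claw":{"type":"number"},"squeeze":{"type":"number"}},"required":["steps"]}

```bash
mkdir -p pics; cat > h.py <<'E'
import numpy as np, cv2
from bench import telemetry, imaging, job, r
def ray(c,u,v,z):
    K,R,t=[np.array(c[k]) for k in("camera_matrix","R","t")]
    d=R.T@np.linalg.solve(K,[u,v,1]); o=-R.T@t
    return o+d*(z-o[2])/d[2]
def proj(c,X):
    p=np.array(c["camera_matrix"])@(np.array(c["R"])@X+np.array(c["t"])); return p[:2]/p[2]
def save(n,im): cv2.imwrite("pics/"+n,im[:,:,::-1])
E
python3 - <<'E'
from h import *
s=telemetry.read_state(); print({k:np.round(v,3) for k,v in s.items()}, r.tips_ahead)
for n in("scene","top"):
    c=imaging.camera(n); save(n+"0.png",c["img"]); np.save(n+"0.npy",c,allow_pickle=True); print(n,-np.array(c["R"]).T@c["t"])
E
```

```text
{'time': np.float64(0.0), 'joint_positions': array([-1.233,  0.333, -0.065,  1.461,  0.022,  1.35 , -0.088]), 'joint_vel': array([-0.002, -0.001,  0.   ,  0.003, -0.002, -0.001, -0.001]), 'joint_torque': array([ 1.0000e-03, -6.2326e+01,  2.5000e-02, -3.8989e+01, -6.1000e-02,
        4.0000e-02,  0.0000e+00]), 'ee_pos': array([0.221, 0.585, 0.404]), 'eef_rot': array([ 0.179,  0.984, -0.001, -0.   ]), 'ft_force': array([-0.141, -0.172,  0.256]), 'torque': array([ 0.026,  0.038, -0.014]), 'grip_force': np.float64(0.0), 'width': np.float64(0.087)} 0.1822
scene [1.36262725 0.20220957 0.86099167]
top [ 0.51262752 -0.03578186  1.18133239]
```

View pics/top0.png

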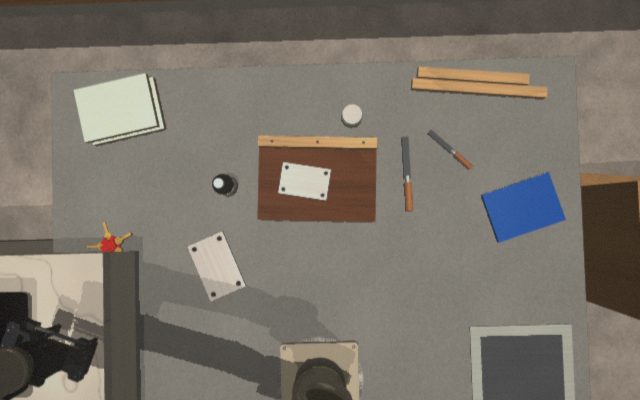

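View pics/scene0.png

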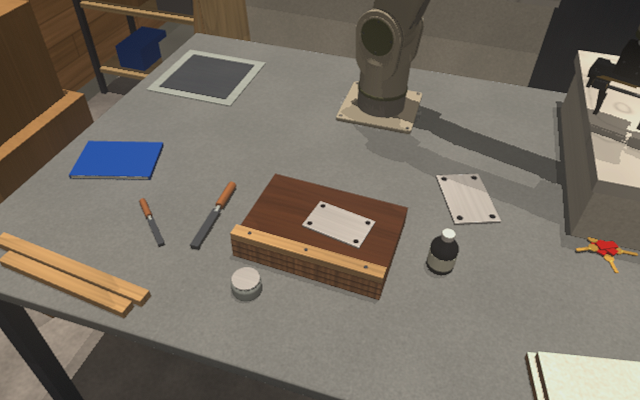

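The top view shows the ledge (dark wood, 317,180) with its batten along the upper edge (317,142). Candidates for each part:

| Part | Candidates (top-view pixel) | Choice |
|---|---|---|
| Blank | (304,182) on the ledge; (216,266), larger, on the bench | (304,182) |
| File | (407,174), larger; (450,150), smaller | (407,174), so the overhang is on the −y side |
| Batten | (317,142); loose sticks (475,82) | (317,142) |

The bottle is at (222,184) and the tin at (352,115).

```bash
cat >> h.py <<'E'
def comp(m,uv):
    n,l,st,ce=cv2.connectedComponentsWithStats(m.astype(np.uint8)); k=l[uv[1],uv[0]]
    c,_=cv2.findContours((l==k).astype(np.uint8),cv2.RETR_EXTERNAL,cv2.CHAIN_APPROX_NONE); return max(c,key=cv2.contourArea).reshape(-1,2)
def rect(c,cnt,z):
    P=np.array([ray(c,u,v,z)[:2] for u,v in cnt]); (x,y),(w,h),a=cv2.minAreaRect((P*1000).astype(np.float32))
    a=np.radians(a)
    if w>h: w,h,a=h,w,a+np.pi/2      # a: direction of short side
    a=(a+np.pi/2)%np.pi-np.pi/2
    return np.array([x/1000,y/1000]),w,h,a
E
python3 - <<'E'
from h import *
c=np.load("top0.npy",allow_pickle=True).item(); im=c["img"]; hsv=cv2.cvtColor(im,cv2.COLOR_RGB2HSV)
for p in[(304,178),(317,142),(317,210),(340,150),(245,180),(407,160),(408,198),(216,266)]: print(p,hsv[p[1],p[0]])
H,S,V=[hsv[:,:,i].astype(int) for i in range(3)]
bl=rect(c,comp((S<50)&(V>130),(300,178)),.060); print("blank",bl)
ba=rect(c,comp((S>80)&(V>140),(300,143)),.074); print("batten",ba)
lw=((S>80)&(H<20)); cnt=comp(lw,(317,212)); print("ledge",rect(c,cnt,.054))
print("big plate",rect(c,comp((S<50)&(V>130),(216,266)),.006)[1:3])
for n,p in(("file",(407,174)),("tin",(352,115)),("bottle",(222,184))): print(n,ray(c,*p,.01))
big=cv2.resize(im[120:235,200:430],None,fx=3.4,fy=3.4,interpolation=cv2.INTER_CUBIC); save("crop.png",big)
E
```

```text
(304, 178) [ 26  20 212]
(317, 142) [ 15  52 107]
(317, 210) [ 10 126 103]
(340, 150) [ 11 134  93]
(245, 180) [ 18  28 136]
(407, 160) [20  9 89]
(408, 198) [ 11 149 168]
(216, 266) [ 20  29 208]
blank (array([0.59375525, 0.02625418]), 91.70941162109375, 140.07208251953125, np.float64(-0.18027097208411735))
batten (array([ 0.70359137, -0.01502025]), 30.211727142333984, 338.50640869140625, np.float64(-0.04632755137469147))
ledge (array([ 0.60050043, -0.00970592]), 244.06629943847656, 344.6203308105469, np.float64(-0.04632781769080019))
big plate (1090.8218994140625, 1717.2310791015625)
file [ 0.60878422 -0.27927594  0.01      ]
tin [ 0.79123874 -0.12019988  0.01      ]
bottle [0.59439676 0.2759663  0.01      ]
```

View pics/crop.png

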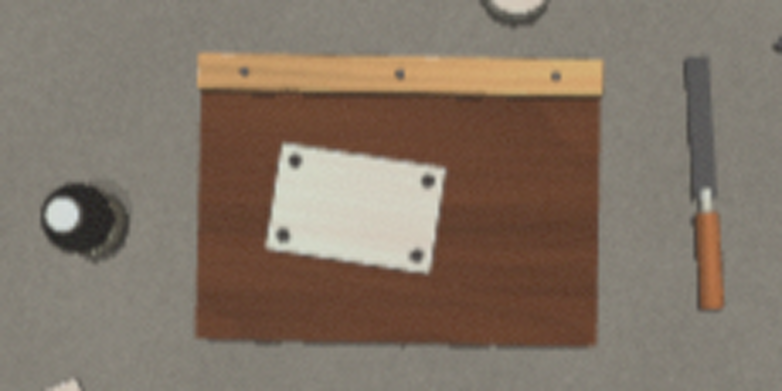

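The crop confirms it: the 92×140 mm plate with four dots lies on the ledge. It is about 52 mm short of flush, turned −0.13 rad relative to the ledge, at y ≈ +36 mm in the ledge frame. Its size, height and the spans all agree with the description. Next I move behind its near side.

Emit:
move_arm:
  claw: 7
  steps:
    - {"spin": -0.11}
    - {"spin": -0.11}
    - {"spin": -0.093}
    - {"dx": -1.8, "dy": -3.0}
    - {"dx": -1.8, "dy": -3.0}
    - {"dx": -1.8, "dy": -3.0}
    - {"dx": -1.8, "dy": -3.0}
    - {"dx": -1.8, "dy": -3.0}
    - {"dx": -1.8, "dy": -3.0}
    - {"dx": -1.8, "dy": -3.0}
    - {"dx": -1.8, "dy": -3.0}
    - {"dx": -1.8, "dy": -3.0}

```text
$.steps[0]: bad value
```

```bash
cat >> h.py <<'E'
from scipy.spatial.transform import Rotation as Ro
O=np.array([.599,-.010]); TH=-.0463
L=np.array([[np.cos(TH),-np.sin(TH)],[np.sin(TH),np.cos(TH)]])
def tool():
    s=telemetry.read_state(); M=Ro.from_quat(s["eef_rot"]).as_matrix()
    print("t %.2f"%s["time"],"tool in ledge mm",np.round(1000*L.T@(s["ee_pos"][:2]-O),1),"tip z %.1f"%(1000*(s["ee_pos"][2]-r.tips_ahead)),"yaw of tool x in ledge %.3f"%(np.arctan2(M[1,0],M[0,0])-TH),"F",np.round(s["ft_force"],1)); return s,M
def go(lx,ly,z=None):   # cm in tool axes to ledge point (mm)
    s,M=tool(); d=np.append(O+L@np.array([lx,ly])/1000-s["ee_pos"][:2],0 if z is None else z/1000+r.tips_ahead-s["ee_pos"][2])
    print("need cm",np.round(100*M.T@d,2))
E
python3 -c "
from h import *
go(-88,36,57)"
```

```text
t 0.10 tool in ledge mm [-405.5  576.5] tip z 221.8 yaw of tool x in ledge 2.827 F [ 0.8 -0.3 -0.3]
need cm [-46.91 -41.55  16.54]
```

Emit:
move_arm:
  claw: 7
  steps:
    - {"dx": 0, "dy": 0, "dz": 0, "spin": -0.11}
    - {"dx": 0, "dy": 0, "dz": 0, "spin": -0.11}
    - {"dx": 0, "dy": 0, "dz": 0, "spin": -0.09}
    - {"dx": -1.8, "dy": -3.0, "dz": 0, "spin": 0}
    - {"dx": -1.8, "dy": -3.0, "dz": 0, "spin": 0}
    - {"dx": -1.8, "dy": -3.0, "dz": 0, "spin": 0}
    - {"dx": -1.8, "dy": -3.0, "dz": 0, "spin": 0}
    - {"dx": -1.8, "dy": -3.0, "dz": 0, "spin": 0}
    - {"dx": -1.8, "dy": -3.0, "dz": 0, "spin": 0}
    - {"dx": -1.8, "dy": -3.0, "dz": 0, "spin": 0}
    - {"dx": -1.8, "dy": -3.0, "dz": 0, "spin": 0}
    - {"dx": -1.8, "dy": -3.0, "dz": 0, "spin": 0}

```text
time: 1.3
ee_pos: [0.3691, 0.3054, 0.4046]
eef_rot: [0.025, 1.0, -0.0, -0.0]
ft_force: [1.5, -0.3, 0.3]
width: 0.0699
grip_force: 0.0
```

```bash
python3 -c "
from h import *
go(-88,36,57)"
```

```text
t 1.30 tool in ledge mm [-244.2  304.5] tip z 222.4 yaw of tool x in ledge 3.137 F [ 1.5 -0.3  0.3]
need cm [-15.75 -26.77  16.53]
```

Emit:
move_arm:
  steps:
    - {"dx": -1.75, "dy": -3, "dz": 0, "spin": 0}
    - {"dx": -1.75, "dy": -3, "dz": 0, "spin": 0}
    - {"dx": -1.75, "dy": -3, "dz": 0, "spin": 0}
    - {"dx": -1.75, "dy": -3, "dz": 0, "spin": 0}
    - {"dx": -1.75, "dy": -3, "dz": 0, "spin": 0}
    - {"dx": -1.75, "dy": -3, "dz": 0, "spin": 0}
    - {"dx": -1.75, "dy": -3, "dz": 0, "spin": 0}
    - {"dx": -1.75, "dy": -3, "dz": 0, "spin": 0}
    - {"dx": -1.6, "dy": -2.8, "dz": 0, "spin": 0}
    - {"dx": 0, "dy": 0, "dz": 3, "spin": 0}
    - {"dx": 0, "dy": 0, "dz": 3, "spin": 0}
    - {"dx": 0, "dy": 0, "dz": 3, "spin": 0}

```text
time: 2.5
ee_pos: [0.5108, 0.0311, 0.3135]
eef_rot: [0.026, 1.0, 0.0, -0.0]
ft_force: [-0.3, 0.5, -0.1]
width: 0.0693
grip_force: 0.0
```

Emit:
move_arm:
  steps:
    - {"dx": 0, "dy": 0, "dz": 2, "spin": 0}
    - {"dx": 0, "dy": 0, "dz": 1.5, "spin": 0}
    - {"dx": 0, "dy": 0, "dz": 0, "spin": 0}
    - {"dx": 0, "dy": 0, "dz": 0, "spin": 0}

```text
time: 2.9
ee_pos: [0.511, 0.0313, 0.28]
eef_rot: [0.025, 1.0, -0.0, -0.0]
ft_force: [0.0, -0.0, 0.1]
width: 0.0702
grip_force: 0.0
```

```bash
python3 -c "
from h import *
go(-88,36,56.5)
c=imaging.camera('wrist');save('w1.png',c['img'])"
```

```text
t 2.90 tool in ledge mm [-89.9  37.2] tip z 97.8 yaw of tool x in ledge 3.137 F [ 0.  -0.   0.1]
need cm [-0.19 -0.12  4.13]
```

View pics/w1.png

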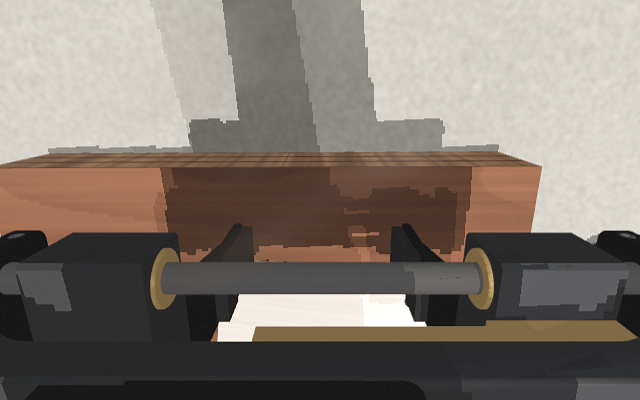

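The wrist view shows both fingertips (235,250 and 405,250) over bare ledge, with the blank beyond them (320,310). I lower the fingers and push.

Emit:
move_arm:
  steps:
    - {"dx": 0, "dy": 0, "dz": 1.5, "spin": 0}
    - {"dx": 0, "dy": 0, "dz": 1.5, "spin": 0}
    - {"dx": 0, "dy": 0, "dz": 0.7, "spin": 0}
    - {"dx": 0, "dy": 0, "dz": 0.4, "spin": 0}
    - {"dx": 0, "dy": 0, "dz": 0, "spin": 0}

```text
time: 3.45
ee_pos: [0.511, 0.0313, 0.239]
eef_rot: [0.025, 1.0, 0.0, 0.0]
ft_force: [0.4, -0.1, 0.6]
width: 0.0696
grip_force: 0.0
```

```bash
python3 -c "
from h import *
go(-88,36,56)"
```

```text
t 3.45 tool in ledge mm [-89.8  37.2] tip z 56.8 yaw of tool x in ledge 3.137 F [ 0.4 -0.1  0.6]
need cm [-0.18 -0.12  0.08]
```

Emit:
move_arm:
  steps:
    - {"dx": -0.6, "dy": 0, "dz": 0, "spin": 0}
    - {"dx": -0.6, "dy": 0, "dz": 0, "spin": 0}
    - {"dx": -0.6, "dy": 0, "dz": 0, "spin": 0}
    - {"dx": -0.6, "dy": 0, "dz": 0, "spin": 0}
    - {"dx": -0.6, "dy": 0, "dz": 0, "spin": 0}
    - {"dx": -0.6, "dy": 0, "dz": 0, "spin": 0}
    - {"dx": -0.6, "dy": 0, "dz": 0, "spin": 0}
    - {"dx": -0.6, "dy": 0, "dz": 0, "spin": 0}
    - {"dx": -0.6, "dy": 0, "dz": 0, "spin": 0}
    - {"dx": -0.6, "dy": 0, "dz": 0, "spin": 0}
    - {"dx": -0.6, "dy": 0, "dz": 0, "spin": 0}

```text
time: 4.55
ee_pos: [0.5773, 0.028, 0.2386]
eef_rot: [0.025, 1.0, 0.0, -0.0]
ft_force: [-0.5, -0.6, -0.7]
width: 0.0702
grip_force: 0.6
```

```bash
python3 - <<'E'
from h import *
go(-9.5,37)
c=imaging.camera('scene');im=c['img'];save('s1.png',im)
hsv=cv2.cvtColor(im,cv2.COLOR_RGB2HSV)
save('s1c.png',cv2.resize(im[150:310,210:430],None,fx=3,fy=3,interpolation=cv2.INTER_CUBIC))
E
```

```text
t 4.55 tool in ledge mm [-23.4  37. ] tip z 56.4 yaw of tool x in ledge 3.137 F [-0.5 -0.6 -0.7]
need cm [-1.39  0.01 -0.  ]
```

View pics/s1c.png

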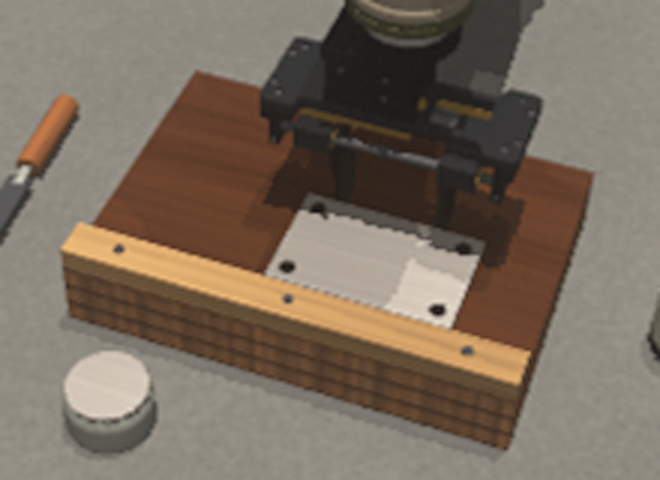

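The blank is now squared behind both fingers and a few mm short of the batten (crop 360,290). I push the rest gently until contact.

Emit:
move_arm:
  steps:
    - {"dx": -0.4, "dy": 0, "dz": 0, "spin": 0}
    - {"dx": -0.4, "dy": 0, "dz": 0, "spin": 0}
    - {"dx": -0.3, "dy": 0, "dz": 0, "spin": 0}
    - {"dx": -0.2, "dy": 0, "dz": 0, "spin": 0}
    - {"dx": 0, "dy": 0, "dz": 0, "spin": 0}

```text
time: 5.1
ee_pos: [0.5895, 0.0272, 0.2385]
eef_rot: [0.025, 1.0, -0.0, -0.001]
ft_force: [-4.1, 0.4, 3.3]
width: 0.0698
grip_force: 2.6
```

Emit:
move_arm:
  steps:
    - {"dx": -0.15, "dy": 0, "dz": 0, "spin": 0}
    - {"dx": -0.15, "dy": 0, "dz": 0, "spin": 0}
    - {"dx": 0, "dy": 0, "dz": 0, "spin": 0}

```text
time: 5.4
ee_pos: [0.5909, 0.0271, 0.2382]
eef_rot: [0.025, 1.0, 0.0, -0.004]
ft_force: [-17.5, 0.2, 10.8]
width: 0.07
grip_force: 8.8
```

```bash
python3 - <<'E'
from h import *
tool()
E
```

```text
t 5.40 tool in ledge mm [-9.8 36.7] tip z 56.0 yaw of tool x in ledge 3.137 F [-17.5   0.2  10.8]
```

Force jumped to 17 N with the tool exactly at the flush position (−9.8 mm). I back off and measure.

Emit:
move_arm:
  steps:
    - {"dx": 1, "dy": 0, "dz": 0, "spin": 0}
    - {"dx": 2, "dy": 0, "dz": 0, "spin": 0}
    - {"dx": 2, "dy": 0, "dz": -2, "spin": 0}
    - {"dx": 2, "dy": 0, "dz": -3, "spin": 0}
    - {"dx": 3, "dy": 0, "dz": -3, "spin": 0}
    - {"dx": 3, "dy": 0, "dz": 0, "spin": 0}
    - {"dx": 0, "dy": 0, "dz": 0, "spin": 0}

```text
time: 6.1
ee_pos: [0.4608, 0.0338, 0.3196]
eef_rot: [0.025, 1.0, 0.001, 0.001]
ft_force: [1.2, 1.1, -0.5]
width: 0.0699
grip_force: 0.0
```

```bash
cat >> h.py <<'E'
def dots(name):
    c=imaging.camera(name); im=c["img"]; g=cv2.cvtColor(im,cv2.COLOR_RGB2HSV)
    return c,im,g
def blank(tag):
    c,im,g=dots("top"); save(tag+".png",im)
    # white plate within the ledge area
    uv=np.array([proj(c,np.append(O+L@np.array(p),.06)) for p in[(-.13,.21),(.092,.21),(.092,-.21),(-.13,-.21)]]).astype(int)
    m=np.zeros(im.shape[:2],np.uint8); cv2.fillPoly(m,[uv],1)
    w=((g[:,:,1]<50)&(g[:,:,2]>150)&(m>0)).astype(np.uint8)
    w=cv2.morphologyEx(w,cv2.MORPH_OPEN,np.ones((3,3)))
    n,l,st,_=cv2.connectedComponentsWithStats(w); k=1+np.argmax(st[1:,4]); 
    cs,_=cv2.findContours((l==k).astype(np.uint8),cv2.RETR_EXTERNAL,cv2.CHAIN_APPROX_NONE)
    q=rect(c,max(cs,key=cv2.contourArea).reshape(-1,2),.06)
    P=1000*(L.T@(np.array([ray(c,u,v,.06)[:2] for u,v in cs[0].reshape(-1,2)])-O).T)
    print("blank ledge mm",np.round(1000*L.T@(q[0]-O),1),"size",np.round(q[1:3],1),"rel ang %.3f"%(q[3]-TH),"x range",P[0].min().round(1),P[0].max().round(1),"y range",P[1].min().round(1),P[1].max().round(1))
E
python3 - <<'E'
from h import *
s,_=tool(); print(np.round(s["joint_positions"],2))
blank("t1")
E
```

```text
t 6.10 tool in ledge mm [-140.1   37.3] tip z 137.4 yaw of tool x in ledge 3.138 F [ 1.2  1.1 -0.5]
[-0.57  0.03  0.41  2.   -0.02  1.11  1.37]
blank ledge mm [45.5 40.4] size [ 89.4 138.2] rel ang 0.018 x range -0.4 90.7 y range -28.5 110.2
```

View pics/t1.png

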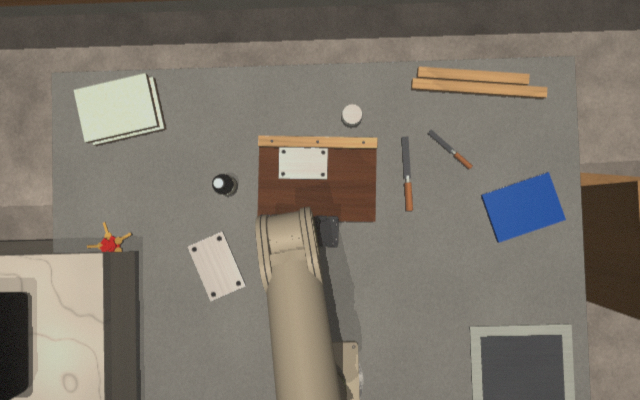

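The top view shows the blank flush at (303,162), at x = 45.5 mm, parallel to the batten, and the other objects in place. Next I go round to its +y end and turn the tool by +π/2.

Emit:
move_arm:
  claw: 4
  steps:
    - {"dx": 0, "dy": 2.6, "dz": 0, "spin": 0}
    - {"dx": 0, "dy": 2.6, "dz": 0, "spin": 0}
    - {"dx": -2.5, "dy": 2.6, "dz": 0, "spin": 0}
    - {"dx": -2.5, "dy": 2.6, "dz": 0, "spin": 0}
    - {"dx": -2.7, "dy": 0, "dz": 0, "spin": 0}
    - {"dx": -2.7, "dy": 0, "dz": 0, "spin": 0}
    - {"dx": -2.7, "dy": 0, "dz": 0, "spin": 0}
    - {"dx": -2.7, "dy": 0, "dz": 0, "spin": 0}
    - {"dx": -2.6, "dy": 0, "dz": 0, "spin": 0}
    - {"dx": 0, "dy": 0, "dz": 0, "spin": 0.13}
    - {"dx": 0, "dy": 0, "dz": 0, "spin": 0.13}
    - {"dx": 0, "dy": 0, "dz": 0, "spin": 0.13}

```text
time: 7.35
ee_pos: [0.6529, 0.1282, 0.3178]
eef_rot: [0.221, 0.975, -0.0, 0.0]
ft_force: [-0.2, 1.1, 0.1]
width: 0.0404
grip_force: 0.0
```

Emit:
move_arm:
  steps:
    - {"dx": 0, "dy": 0, "dz": 0, "spin": 0.13}
    - {"dx": 0, "dy": 0, "dz": 0, "spin": 0.13}
    - {"dx": 0, "dy": 0, "dz": 0, "spin": 0.13}
    - {"dx": 0, "dy": 0, "dz": 0, "spin": 0.13}
    - {"dx": 0, "dy": 0, "dz": 0, "spin": 0.13}
    - {"dx": 0, "dy": 0, "dz": 0, "spin": 0.13}
    - {"dx": 0, "dy": 0, "dz": 0, "spin": 0.13}
    - {"dx": 0, "dy": 0, "dz": 0, "spin": 0.13}
    - {"dx": 0, "dy": 0, "dz": 0, "spin": 0.14}
    - {"dx": 0, "dy": 0, "dz": 0, "spin": 0}

```text
time: 8.35
ee_pos: [0.6526, 0.1286, 0.318]
eef_rot: [0.725, 0.689, -0.0, 0.001]
ft_force: [0.8, -0.2, 0.0]
width: 0.0399
grip_force: 0.0
```

```bash
python3 - <<'E'
from h import *
go(45,140,56.5); print(np.round(telemetry.read_state()["joint_positions"],2))
E
```

```text
t 8.35 tool in ledge mm [ 47.1 140.9] tip z 135.8 yaw of tool x in ledge 1.565 F [ 0.8 -0.2  0. ]
need cm [-0.09 -0.22  7.93]
[-0.74  0.54  0.67  1.48 -0.35  1.23 -0.08]
```

Emit:
move_arm:
  steps:
    - {"dx": 0, "dy": -0.3, "dz": 2.5, "spin": 0}
    - {"dx": 0, "dy": 0, "dz": 2.5, "spin": 0}
    - {"dx": 0, "dy": 0, "dz": 2, "spin": 0}
    - {"dx": 0, "dy": 0, "dz": 0.8, "spin": 0}
    - {"dx": 0, "dy": 0, "dz": 0, "spin": 0}

```text
time: 8.85
ee_pos: [0.649, 0.1284, 0.2396]
eef_rot: [0.724, 0.69, -0.001, -0.0]
ft_force: [-0.1, -0.1, 1.1]
width: 0.04
grip_force: 0.0
```

```bash
python3 - <<'E'
from h import *
go(45,-50,56.5)
E
```

```text
t 8.85 tool in ledge mm [ 43.5 140.6] tip z 57.4 yaw of tool x in ledge 1.570 F [-0.1 -0.1  1.1]
need cm [-19.06   0.17   0.11]
```

Emit:
move_arm:
  steps:
    - {"dx": -0.7, "dy": 0, "dz": 0.05, "spin": 0}
    - {"dx": -0.7, "dy": 0, "dz": 0, "spin": 0}
    - {"dx": -0.7, "dy": 0, "dz": 0, "spin": 0}
    - {"dx": -0.7, "dy": 0, "dz": 0, "spin": 0}
    - {"dx": -0.7, "dy": 0, "dz": 0, "spin": 0}
    - {"dx": -0.7, "dy": 0, "dz": 0, "spin": 0}
    - {"dx": -0.7, "dy": 0, "dz": 0, "spin": 0}
    - {"dx": -0.7, "dy": 0, "dz": 0, "spin": 0}
    - {"dx": -0.7, "dy": 0, "dz": 0, "spin": 0}
    - {"dx": -0.7, "dy": 0, "dz": 0, "spin": 0}
    - {"dx": -0.7, "dy": 0, "dz": 0, "spin": 0}
    - {"dx": -0.7, "dy": 0, "dz": 0, "spin": 0}

```text
time: 10.05
ee_pos: [0.6448, 0.044, 0.2402]
eef_rot: [0.725, 0.689, 0.0, -0.0]
ft_force: [-0.3, 2.4, 2.1]
width: 0.0396
grip_force: 1.3
```

```bash
python3 - <<'E'
from h import *
go(44,-50,56.5)
c=imaging.camera('scene');save('s2c.png',cv2.resize(c['img'][150:310,190:430],None,fx=3,fy=3,interpolation=cv2.INTER_CUBIC))
E
```

```text
t 10.05 tool in ledge mm [43.2 56. ] tip z 58.0 yaw of tool x in ledge 1.567 F [-0.3  2.4  2.1]
need cm [-10.6    0.12   0.15]
```

View pics/s2c.png

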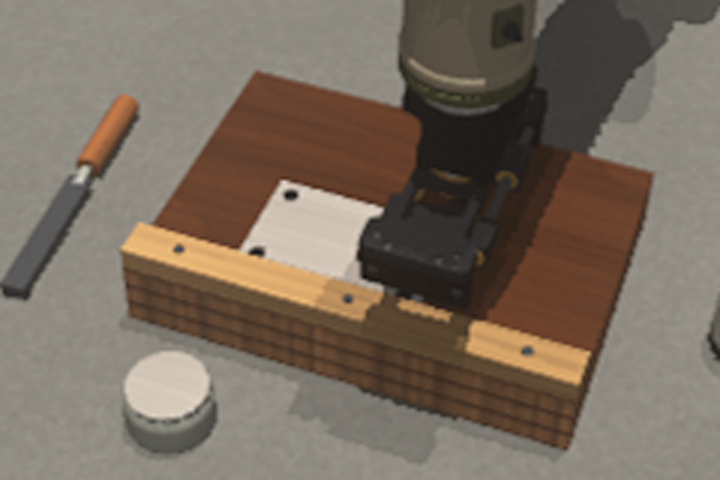

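The blank slides flush along the batten (its −y end at crop 265,220), and the file and tin are undisturbed. The tip has risen slightly, so I lower it and continue.

Emit:
move_arm:
  steps:
    - {"dx": -0.6, "dy": 0, "dz": 0.1, "spin": 0}
    - {"dx": -0.7, "dy": 0, "dz": 0.05, "spin": 0}
    - {"dx": -0.7, "dy": 0, "dz": 0.02, "spin": 0}
    - {"dx": -0.7, "dy": 0, "dz": 0.02, "spin": 0}
    - {"dx": -0.7, "dy": 0, "dz": 0, "spin": 0}
    - {"dx": -0.7, "dy": 0, "dz": 0, "spin": 0}
    - {"dx": -0.7, "dy": 0, "dz": 0, "spin": 0}
    - {"dx": -0.7, "dy": 0, "dz": 0, "spin": 0}
    - {"dx": -0.7, "dy": 0, "dz": 0, "spin": 0}
    - {"dx": -0.7, "dy": 0, "dz": 0, "spin": 0}
    - {"dx": -0.7, "dy": 0, "dz": 0, "spin": 0}
    - {"dx": -0.7, "dy": 0, "dz": 0, "spin": 0}

```text
time: 11.3
ee_pos: [0.6406, -0.039, 0.2383]
eef_rot: [0.725, 0.689, 0.0, -0.0]
ft_force: [0.4, 2.3, 0.3]
width: 0.0397
grip_force: 1.0
```

```bash
python3 - <<'E'
from h import *
go(44,-50,56.5)
c=imaging.camera('scene');save('s3c.png',cv2.resize(c['img'][150:310,190:430],None,fx=3,fy=3,interpolation=cv2.INTER_CUBIC))
E
```

```text
t 11.30 tool in ledge mm [ 42.9 -27. ] tip z 56.1 yaw of tool x in ledge 1.567 F [0.4 2.3 0.3]
need cm [-2.3   0.12 -0.04]
```

View pics/s3c.png

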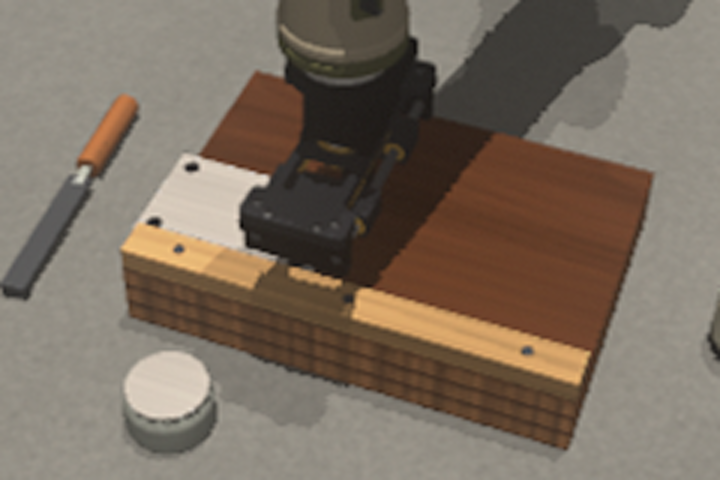

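It now overhangs by a few mm (crop 160,195) and is still flush. I push the last 2.3 cm gently, then retreat and lift.

Emit:
move_arm:
  steps:
    - {"dx": -0.5, "dy": 0, "dz": 0, "spin": 0}
    - {"dx": -0.5, "dy": 0, "dz": 0, "spin": 0}
    - {"dx": -0.5, "dy": 0, "dz": 0, "spin": 0}
    - {"dx": -0.4, "dy": 0, "dz": 0, "spin": 0}
    - {"dx": -0.3, "dy": 0, "dz": 0, "spin": 0}
    - {"dx": 0, "dy": 0, "dz": 0, "spin": 0}
    - {"dx": 0, "dy": 0, "dz": 0, "spin": 0}

```text
time: 12.05
ee_pos: [0.6395, -0.0607, 0.2383]
eef_rot: [0.725, 0.689, -0.0, 0.0]
ft_force: [-0.8, 0.3, 0.7]
width: 0.0402
grip_force: 0.0
```

Emit:
move_arm:
  steps:
    - {"dx": 1, "dy": 0, "dz": 0, "spin": 0}
    - {"dx": 2, "dy": 0, "dz": 0, "spin": 0}
    - {"dx": 2, "dy": 0, "dz": -2, "spin": 0}
    - {"dx": 0, "dy": 0, "dz": -4, "spin": 0}
    - {"dx": 0, "dy": 0, "dz": -4, "spin": 0}
    - {"dx": 2, "dy": -3, "dz": 0, "spin": 0}
    - {"dx": 2, "dy": -3, "dz": 0, "spin": 0}
    - {"dx": 2, "dy": -3, "dz": 0, "spin": 0}
    - {"dx": 2, "dy": -3, "dz": 0, "spin": 0}
    - {"dx": 2, "dy": -3, "dz": 0, "spin": 0}
    - {"dx": 0, "dy": 0, "dz": 0, "spin": 0}

```text
time: 13.15
ee_pos: [0.4944, 0.1007, 0.3382]
eef_rot: [0.723, 0.691, 0.0, -0.001]
ft_force: [0.2, 1.1, 0.4]
width: 0.0399
grip_force: 0.0
```

```bash
python3 - <<'E'
from h import *
tool(); blank("t2")
c=imaging.camera('top');save('t2c.png',cv2.resize(c['img'][100:260,190:430],None,fx=3,fy=3,interpolation=cv2.INTER_CUBIC))
E
```

```text
t 13.15 tool in ledge mm [-109.6  105.8] tip z 156.0 yaw of tool x in ledge 1.573 F [0.2 1.1 0.4]
blank ledge mm [  43.4 -131.6] size [ 91.  138.8] rel ang -0.006 x range -2.0 89.3 y range -200.9 -62.5
```

View pics/t2c.png

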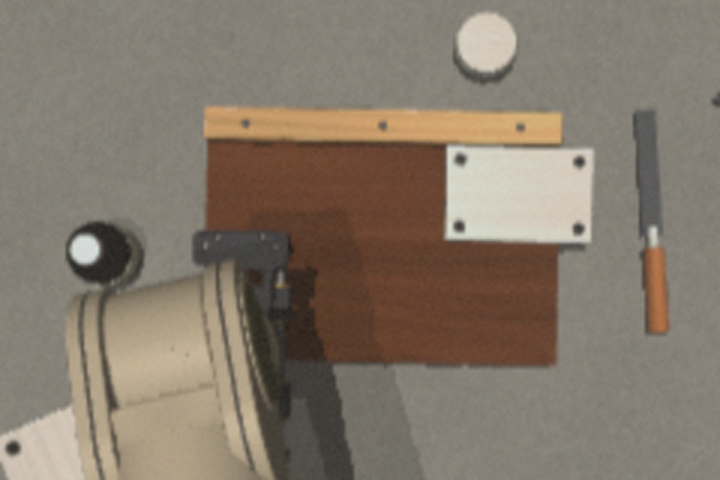

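The blank lies flush with the batten (crop 520,195). It overhangs the file's end by about 31 mm (y = −131.6, x ≈ 43.4 mm), with file, bottle and tin unmoved and the arm clear.

```bash
python3 -c "
from h import *
print(job.close_job())"
```

```text
the job is handed in; nothing more can be done
None
```

I pushed the blank flush against the batten and slid it along until it stuck out about 31 mm past the ledge's end on the file's side; the file, bottle and tin were left in place, and the job is handed in, with no verdict shown.

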